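# Unlock the sample box and hold up its shackle

## Robot

A 6-joint arm with a two-finger parallel gripper is mounted at the origin on a cart in front of the work surface, level with it; the furniture and walls round the work are solid. World frame = base frame: x ahead of the robot, y to its left, z up, the work surface at z = 0. Lengths are in mm, angles in rad, forces in N, time in s.
With the tool pointing down it reaches from about 400 to 925 mm from the base axis. Payload 12.5 kg.
Tool frame: the origin (TCP) lies between the finger pads; the fingertips stand 19 mm ahead of it and the grasp point (between the pads) is the TCP (env.nose_length is the distance from the TCP to the fingertips, in mm); z points along the fingers, y is the line along which they close (so a half turn about z gives the same grasp; the last joint's range is limited). The gripper opens to 95 mm and grips with 3 to 60 N. Pads are 20 mm wide; open, the fingers measure 119 mm over their backs; the gripper's body (75 mm by 180 mm) begins 59 mm behind the grasp point.
Start: joints at [1.021, 0.491, 1.559, -0, 1.092, -0.106], TCP at [268.346, 564.48, 207.061] pointing down, gripper open.
Joint ranges: [-3.1, 3.1], [-0.84, 2.19], [0.05, 2.79], [-1.13, 4.28], [0.06, 2.93], [-2.69, 2.69]. Speed limits (rad/s): [2.22, 2.22, 2.79, 3.14, 3.14, 3.14].

## Interface

Orientations are given as [roll, pitch, yaw] about the fixed x, y, z axes, in that order (R = Rz(yaw) Ry(pitch) Rx(roll)).
In Python, from cell import env gives the robot as it stands. The module is installed in compiled form; this text tells all that it offers.
- The arm moves only by the tool drive_tool, never from a script. Its argument "rows" is a list that holds one entry, the list of rows, each a list of 7 numbers: the shift along the tool's x, y, z scaled (see below), then the turn, a rotation vector about the tool's x, y, z scaled (see below), then the opening, from 0 (shut) to 1 (fully open). In form: [[[tx, ty, tz, ax, ay, az, jaw], ...]]. A call has 1 to 5 rows; each row shifts and turns the commanded pose from where the row before left it, along the tool's axes as they then stand; what a row does not reach is not made up. The controller multiplies each number of a shift by 250 mm and each number of a turn by 180 degrees. A row lasts 1/8 s, in which the tool goes at most 62.5 mm and 10.7 degrees, less where a joint would pass 70% of its speed; a pose out of reach is approached as far as the arm can. A call with a number of a shift or a turn outside -1 to 1 is refused whole. A call with a gripper value outside its range is refused whole. The fingers move at their own pace and stop on an object; the grip force is fixed at half the most. Time passes only in rows, so rows that do not move let the fingers close. It gives the time, the measured TCP pose, the force, the opening and the grip force at its end, in the units of the state.
- env.state(): the state, without advancing time (a new reading comes with each control period).
- env.read_camera(name): name is "side" or "top"; returns a dict with "color" (420x560x3 uint8, blue, green, red), "camera_matrix" (3x3 intrinsics, pixels), "k1" (the pictures are not rectified: a ray, as slopes to the right and down, at radius r is drawn at 1 + k1 r^2 times it, then the intrinsics apply), "pose" (4x4, takes a point from camera to world coordinates). Camera axes: x right, y up, looking along -z (the intrinsics and any distortion apply to the point x, -y, -z); pixel columns grow to the right and rows downward; lengths in mm; the calibration is good to about 2 mm. A picture is of the moment at which its call begins. There is no depth.
- env.job_done(): hands the job in; it is judged then, once.
Trained networks look in a picture, given as the dict that the camera call returned (one of the last four; its "shot" number tells which), for a name from the list of things; names that differ only in an ending like _2 or _b are one class to them, and where a whole thing is asked for, a point or a joint stands for the part that bears it (a point fixed in the world has none). Each returns a list of dicts, best first, with "score" (0 to 1); they miss things now and then, are a little off and sometimes report something else, mostly with a low value. They report only what shows in the picture. A call takes as long as a camera call. They do not tell look-alikes from the thing itself.
- env.search_frame(name, picture): "at" ([x, y, z] in mm, in the coordinates of the camera as it stood for that picture, good to about 4 mm: the middle of the surface that is visible of it).
- env.place_of(name, picture): "at" ([x, y, z] in mm, in the coordinates of the camera as it stood for that picture, good to about 4 mm: a listed point, or the origin of a listed thing).
The state is a dict: "t": time; "joints": joint angles; "qvel": joint speeds; "tau": joint torques, N m; "eef_pos": TCP position; "tcp_rot": TCP orientation; "ft_force": force on the tool from outside, world axes, zero at the start; "moment": the same for the moment, N m; "opening": opening from 0.0 (shut) to 1.0 (fully open); "grip_force": force on a finger pad.
Only numpy, scipy, OpenCV 4.12 (cv2) and the standard library are available. Lean on these libraries where they do the work, as an engineer would, in place of code of your own. Each camera call takes 0.05 s, during which the arm holds its last target. There are 200 camera calls.

## Task

Unlock the steel sample box: press the spring-loaded dial on its lock down and, keeping it down, turn it until its white pointer line meets the fixed arrow mark on the lock, then let it spring back up with a click. Pull the U-shaped shackle straight up out of the lock and hasp, and finish while still holding it up in the gripper, upright, its feet about 10 cm above the lock, so that a colleague can open the lid. Do not push or tip over the bottle, petri dish and timer standing in front of the box.

Things in the scene. Friction and masses are not known exactly. Their poses are not given: they have to be found in the camera images.
- lockbox: Fixed grey steel box, 110x180x86 mm, lock housing 74x140x66 on its front (own -x, robot side). Origin under the box, at bench height: box x -50..60, y -90..90; housing x -124..-50, y -70..70, top z 66. Dial axis upright at x -83, y -32 on a turret 57 wide, top z 86. Shackle legs at x -83, y 2 and y 46. Lid top z 86, its handle z 95. The lid's hasp plate, top z 69.5, is round the leg at y 46.
- dial (a joint): Turn of the lock's dial about the vertical, rad, positive anticlockwise from above. 0 = pointer at the arrow mark = open; only there does the shackle come out. Starts 0.5 to 1.4: turn it clockwise. 20 notches 0.314 apart, one at 0. Unpressed it is locked in a notch; pressed it turns freely (0.02 Nm). Let go within 0.1 rad of 0 it clicks up and centres itself.
- dial_cap (a joint): How far the dial is pressed down, m: 0 up in a notch, 0.006 at the lower stop. Locked against turning until pressed about 0.0045. The spring pushes up with 5 N at rest, 9 N at the stop.
- dial_grip (a point): On the dial's axis, in its grip bar, 119.5 mm above the bench at rest. Dial: black disc 51 mm across, upper face 99 mm above the bench, with an upright bar on it, 12 mm thick, 42 mm long, top 130 mm above the bench. Own -x points along the bar to its nose with the white pointer line; grip the bar across its thickness (own y), fingertips above 99 mm.
- open_mark (a point): Fixed dark wedge with a white line, pointing at the dial from the turret's rim: the arrow mark, on the front side of the dial (box's own -x), 87 mm above the bench: the dial's pointer must face it.
- shackle: Loose steel shackle, an upside-down U of 8 mm round bar, legs 44 mm apart (own y), 56 mm high over all, 130 g. Origin midway between the feet, at their undersides; own z up. Locked, the feet are 38 mm above the bench, 28 mm deep in the lock, with about 1 mm clearance; the leg nearer the dial (own -y) is notched.
- crown_mid (a point): Middle of the shackle's top bar, on its centreline, 52 mm above the feet (90 mm above the bench when locked). The bar runs along own y, 8 mm thick, straight for 28 mm; grip it across own x, fingertips no lower than 75 mm above the bench (hasp plate below).
- bottle_100: Bystander: small lab bottle with screw cap, 56 mm diameter, 104 mm high, origin at its base. (Further left, everything beyond about world y 0.45 m is a solid gel imager over 0.4 m tall: keep the arm clear of it when setting out; the air over the middle of the bench is free from 0.25 m up, as far as the shelf at x 0.75 m.)
- timer: Bystander: white count-down timer lying flat, 62 x 66 x 19 mm, origin at its base.
- petri_dish: Bystander: clear covered petri dish, 61 mm diameter, 15 mm high, origin at its base.
Mind the look-alikes: they are no part of the job. There is more than one size of the shackle; the one meant has the size given above.

How it is judged:
By the outcome, as a careful person would: the job done as asked, in the order asked, and still so for the second after the job is handed in, while the arm keeps its last pose, push and grip.
It also fails if it takes over 58 s, if anything falls off the work surface, if the arm or the gripper's body presses on something with over 40 N, if the wrist force passes 120 N, or if a joint passes its speed limit or range.

## Working session

There is one attempt and no reset: what is moved stays moved. The work goes in short steps, Python scripts to look and compute and a tool call to move; the robot and the scene stay as the last step left them, time stands still between calls to the robot, and variables do not carry over. Pictures are saved under pics/ and viewed, at most 10 in all, crops included, and the job is handed in when it is done.

Besides the shell and the picture viewer there is one more tool, called after "Request:" by a JSON object that holds its "api" and its "payload", one argument or row to a line. drive_tool: Moves the arm, as the interface text tells. Its arguments: {"type":"object","properties":{"rows":{"type":"array","items":{"type":"array","items":{"type":"array","items":{"type":"number","minimum":-1,"maximum":1}}}}},"required":["rows"]}

```bash
mkdir -p pics; cat > h.py <<'E'
import numpy as np, cv2
from cell import env
def w(p,pic): return (pic["pose"]@np.r_[p,1])[:3]
def ray(u,v,pic):
    K=pic["camera_matrix"];x=(u-K[0,2])/K[0,0];y=(v-K[1,2])/K[1,1]
    rd=np.hypot(x,y);r=rd
    for _ in range(30): r=rd/(1+pic["k1"]*r*r)
    s=r/rd if rd else 1
    return pic["pose"][:3,3], pic["pose"][:3,:3]@np.array([x*s,-y*s,-1])
def onz(u,v,z,pic):
    o,d=ray(u,v,pic); return o+d*(z-o[2])/d[2]
def proj(P,pic):
    T=np.linalg.inv(pic["pose"]);c=T@np.r_[P,1];x,y=c[0]/-c[2],-c[1]/-c[2]
    f=1+pic["k1"]*(x*x+y*y);K=pic["camera_matrix"]
    return np.array([K[0,0]*x*f+K[0,2],K[1,1]*y*f+K[1,2]])
E
python3 - <<'E'
from h import *
np.set_printoptions(precision=1,suppress=True)
print(env.state())
for n in ("top","side"):
    p=env.read_camera(n);cv2.imwrite(f"pics/{n}0.png",p["color"]);print(n,p["pose"],p["k1"],p["camera_matrix"])
    for t in ("lockbox","dial_grip","open_mark","shackle","crown_mid","bottle_100","timer","petri_dish"):
        print(t,[(round(d["score"],2),w(d["at"],p)) for d in env.place_of(t,p)[:3]])
E
```

```text
{'t': 0.0, 'joints': array([ 1. ,  0.5,  1.6,  0. ,  1.1, -0.1]), 'qvel': array([ 0.,  0.,  0., -0., -0.,  0.]), 'tau': array([ -0. , -61.3, -25.8,   0.1,   0. ,  -0. ]), 'eef_pos': array([268.2, 564.2, 206.4]), 'tcp_rot': array([-3.1, -0. ,  2.7]), 'ft_force': array([-0.1,  0.7,  0.2]), 'moment': array([ 0., -0., -0.]), 'grip_force': 0.0, 'opening': 1.0036034840348134}
top [[   0.     1.    -0.2  349.4]
 [  -1.     0.     0.   -99.8]
 [   0.     0.2    1.  1038. ]
 [   0.     0.     0.     1. ]] -0.17576883832352988 [[539.    0.  271.8]
 [  0.  539.  214.7]
 [  0.    0.    1. ]]
lockbox [(0.96, array([ 583.4, -234.4,   -2.4]))]
dial_grip [(0.89, array([ 497.7, -261.8,  119.9]))]
open_mark [(0.74, array([ 468.7, -264.3,   85.3])), (0.74, array([ 385.2, -104.8,    0.8]))]
shackle [(0.77, array([614. , -65.8,  -0.5])), (0.63, array([ 496.6, -212.3,   33.7])), (0.52, array([508.2, -67.6,  -1.8]))]
crown_mid [(0.86, array([613.3, -63.8,  72. ])), (0.62, array([504.4, -69.2,  73.8]))]
bottle_100 [(0.66, array([ 368.7, -244. ,   -0. ])), (0.59, array([390.2,  50.8,  -1.7]))]
timer [(0.9, a
[... 183 characters left out ...]
.    0.    1. ]] -0.04276459256739362 [[442.2   0.  285.7]
 [  0.  442.2 203.6]
 [  0.    0.    1. ]]
lockbox [(0.71, array([ 580.2, -237.1,    2. ]))]
dial_grip [(0.87, array([ 495.4, -263.2,  118.2]))]
open_mark [(0.6, array([ 371.8, -240.6,   -2.5])), (0.58, array([ 461.5, -265.5,   83. ]))]
shackle [(0.86, array([609.2, -64.2,  -1.7])), (0.81, array([501.7, -70.4,  -5.8])), (0.54, array([ 496. , -211.2,   39.5]))]
crown_mid [(0.75, array([503.7, -71.7,  70.1])), (0.59, array([ 500.7, -205.9,   85.1])), (0.57, array([612.6, -62.3,  67.8]))]
bottle_100 [(0.95, array([388.9,  48.7,   1.8]))]
timer [(0.96, array([ 371.6, -240.7,   -4.4]))]
petri_dish [(0.72, array([ 387.5, -102.3,   -4.1]))]
```

```bash
python3 - <<'E'
import cv2,numpy as np
from h import *
a=cv2.imread("pics/top0.png");b=cv2.imread("pics/side0.png")
p=env.read_camera("top");s=env.read_camera("side")
o=[]
for im,pic in((a,p),(b,s)):
    u,v=proj([500,-225,90],pic).astype(int);print(u,v)
    x0=max(0,min(560-140,u-70));y0=max(0,min(420-150,v-75));print(x0,y0)
    o.append(cv2.resize(im[y0:y0+150,x0:x0+140],None,fx=2.85,fy=2.85*1,interpolation=cv2.INTER_CUBIC))
cv2.imwrite("pics/crop0.png",np.hstack(o))
E
```

```text
336 212
266 137
351 183
281 108
```

View pics/crop0.png

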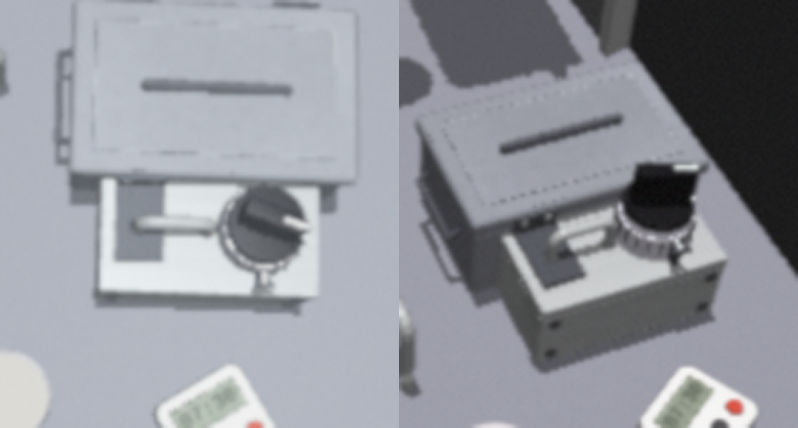

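View pics/top0.png

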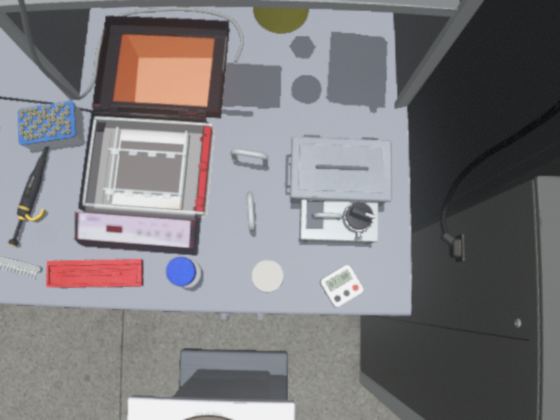

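View pics/side0.png

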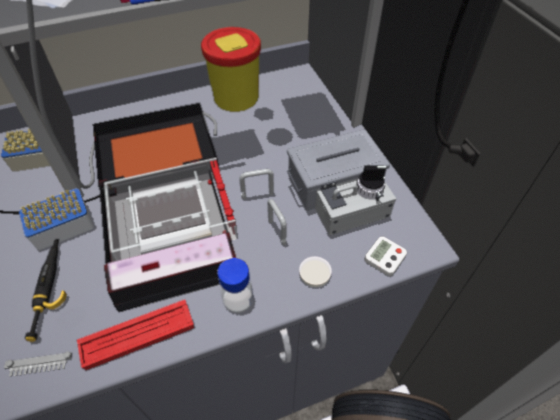

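The top view shows the box at about (340,190), its dial at (358,216) with the pointer to the right and slightly front, and the arrow mark in front at (358,235). In front stand the timer (342,286), the petri dish (267,276) and the bottle (183,272). Two loose shackles lie at (250,155) and (251,212). Next I'll enlarge the lock to get precise poses.

```bash
python3 - <<'E'
import cv2,numpy as np
a=cv2.imread("pics/top0.png");b=cv2.imread("pics/side0.png")
cv2.imwrite("pics/c1.png",cv2.resize(a[130:250,280:400],(600,600),interpolation=cv2.INTER_CUBIC))
cv2.imwrite("pics/c2.png",cv2.resize(b[125:245,280:400],(600,600),interpolation=cv2.INTER_CUBIC))
E
```

```text
(no output)
```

View pics/c1.png

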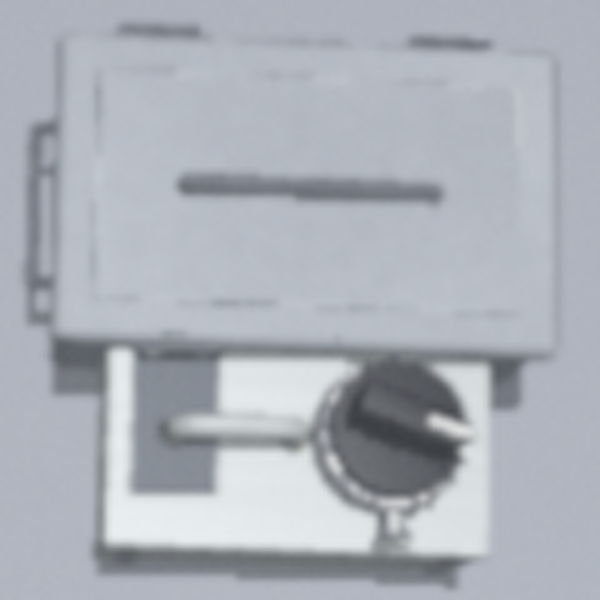

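View pics/c2.png

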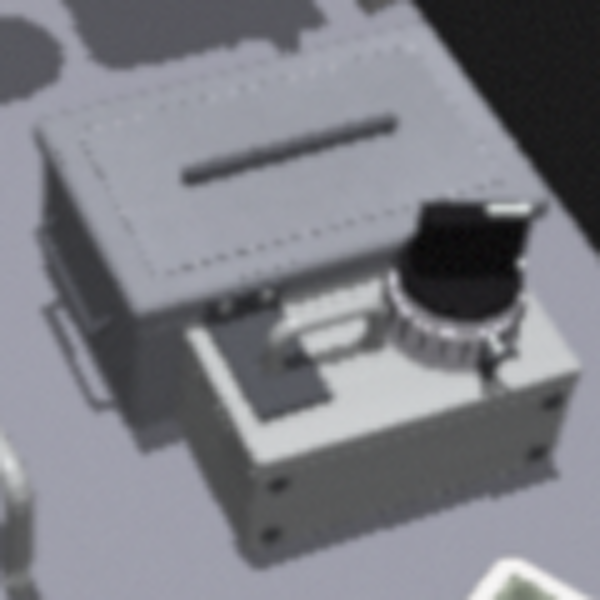

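Both crops show the lid corners, the housing front edge and the bar, whose white pointer line runs from (430,418) to (470,435) in the top crop. That puts it about 68° from the arrow, so the nearest notch is 1.257 rad. Next I'll fit the box pose.

```bash
cat >fit.py <<'E'
from h import *
from scipy.optimize import least_squares
np.set_printoptions(precision=2,suppress=True)
T=env.read_camera("top");S=env.read_camera("side")
obs=[(T,(-50,90,86),52,342),(T,(60,90,86),62,38),(T,(60,-90,86),553,55),(T,(-50,-90,86),555,355),(T,(-124,70,66),103,550),(T,(-124,-70,66),490,557),
(S,(-50,90,86),140,318),(S,(60,90,86),38,128),(S,(-124,70,66),260,465),(S,(-124,-70,66),578,370)]
def wp(q,P):
    c,s=np.cos(q[2]),np.sin(q[2]);return np.array([q[0]+c*P[0]-s*P[1],q[1]+s*P[0]+c*P[1],P[2]])
def res(q,sel):
    r=[]
    for pic,P,u,v in obs:
        if pic in sel if False else any(pic is x for x in sel):
            o=(280,130) if pic is T else (280,125)
            r+=list(proj(wp(q,P),pic)-np.array([o[0]+u/5-.4,o[1]+v/5-.4]))
    return np.array(r)
for sel in ((T,),(S,),(T,S)):
    f=least_squares(res,[582,-235,0],args=(sel,),x_scale=[1,1,.01]);print(f.x,np.round(f.fun.reshape(-1,2),1).tolist())
q=f.x
print("dial",wp(q,(-83,-32,119.5)),"crown",wp(q,(-83,24,90)))
P0=onz(280+430/5-.4,130+418/5-.4,130,T);P1=onz(280+470/5-.4,130+435/5-.4,130,T)
d=P1-P0;print("pointer rel",np.arctan2(d[1],d[0])-q[2]+np.pi,P0,P1)
E
python3 fit.py
```

```text
[ 577.44 -233.45   -0.01] [[1.1, -1.0], [0.3, 0.9], [-1.0, 0.9], [-0.6, -0.7], [0.6, -0.2], [-0.5, 0.3]]
[ 576.03 -231.44    0.  ] [[-0.4, -1.1], [-0.5, -0.3], [0.1, 1.2], [0.9, -0.1]]
[ 577.05 -232.9    -0.  ] [[0.9, -0.7], [-0.1, 1.2], [-1.3, 1.0], [-0.8, -0.6], [0.4, 0.1], [-0.7, 0.5], [-0.2, -1.8], [0.0, -1.0], [0.1, 0.5], [1.1, -0.4]]
dial [ 493.89 -264.49  119.5 ] crown [ 494.17 -208.49   90.  ]
pointer rel 1.1912343327559098 [ 494.35 -269.64  130.  ] [ 488.73 -283.53  130.  ]
```

```bash
cat >>h.py <<'E'
from scipy.spatial.transform import Rotation as Ro
def st():
    s=env.state(); return s["eef_pos"],Ro.from_euler("xyz",s["tcp_rot"]),s
def shift(d,yaw):  # world shift (mm) -> scaled tool shift, tool down
    return np.round(np.array([np.cos(yaw)*d[0]+np.sin(yaw)*d[1],np.sin(yaw)*d[0]-np.cos(yaw)*d[1],-d[2]])/250,4)
E
python3 - <<'E'
from h import *
p,R,s=st();print(p,R.as_euler("xyz"),R.as_matrix().round(4).tolist())
y=R.as_euler("xyz")[2]
W=[(268.3,564.5,207),(268,400,290),(400,200,290),(480,0,290),(495.3,-263.5,290)]
for a,b,n in zip(W,W[1:],(4,5,4,5)): print(n,shift((np.array(b)-a)/n,y))
print("turn deg",np.degrees(y-1.25))
E
```

```text
[268.35729798 564.47757725 207.06149604] [3.14148466e+00 2.06788557e-05 2.69778829e+00] [[-0.9031, 0.4294, 0.0001], [0.4294, 0.9031, 0.0001], [-0.0, 0.0001, -1.0]]
4 [-0.0704 -0.1487 -0.083 ]
5 [-0.1641 -0.0992 -0.    ]
4 [-0.1581 -0.1463 -0.    ]
5 [-0.1016 -0.1851 -0.    ]
turn deg 82.95215888912972
```

Request:
{"api": "drive_tool", "payload": {
  "rows": [
    [[-0.0704, -0.1487, -0.083, 0, 0, 0, 0.45], [-0.0704, -0.1487, -0.083, 0, 0, 0, 0.45], [-0.0704, -0.1487, -0.083, 0, 0, 0, 0.45], [-0.0704, -0.1487, -0.083, 0, 0, 0, 0.45]]
  ]
}}

```text
t: 1.6
eef_pos: [267.9, 398.6, 290.7]
tcp_rot: [3.141, 0.0, 2.698]
ft_force: [0.4, -0.2, 0.9]
opening: 0.636
grip_force: 0.0
```

Request:
{"api": "drive_tool", "payload": {
  "rows": [
    [[-0.1641, -0.0992, 0, 0, 0, 0, 0.45], [-0.1641, -0.0992, 0, 0, 0, 0, 0.45], [-0.1641, -0.0992, 0, 0, 0, 0, 0.45], [-0.1641, -0.0992, 0, 0, 0, 0, 0.45], [-0.1641, -0.0992, 0, 0, 0, 0, 0.45]]
  ]
}}

```text
t: 2.22
eef_pos: [400.8, 198.5, 290.3]
tcp_rot: [3.141, 0.0, 2.698]
ft_force: [0.4, 0.3, 0.1]
opening: 0.448
grip_force: 0.0
```

Request:
{"api": "drive_tool", "payload": {
  "rows": [
    [[-0.1581, -0.1463, 0, 0, 0, 0, 0.45], [-0.1581, -0.1463, 0, 0, 0, 0, 0.45], [-0.1581, -0.1463, 0, 0, 0, 0, 0.45], [-0.1581, -0.1463, 0, 0, 0, 0, 0.45]]
  ]
}}

```text
t: 2.72
eef_pos: [480.5, -1.9, 290.3]
tcp_rot: [3.141, 0.001, 2.698]
ft_force: [0.6, 0.5, 0.1]
opening: 0.45
grip_force: 0.0
```

Request:
{"api": "drive_tool", "payload": {
  "rows": [
    [[-0.1016, -0.1851, 0, 0, 0, 0, 0.45], [-0.1016, -0.1851, 0, 0, 0, 0, 0.45], [-0.1016, -0.1851, 0, 0, 0, 0, 0.45], [-0.1016, -0.1851, 0, 0, 0, 0, 0.45], [-0.1016, -0.1851, 0, 0, 0, 0, 0.45]]
  ]
}}

```text
t: 3.35
eef_pos: [495.3, -265.4, 290.1]
tcp_rot: [3.141, 0.0, 2.698]
ft_force: [0.4, -0.5, -0.1]
opening: 0.449
grip_force: 0.0
```

Request:
{"api": "drive_tool", "payload": {
  "rows": [
    [[0, 0, 0, 0, 0, 0.0576, 0.45], [0, 0, 0, 0, 0, 0.0576, 0.45], [0, 0, 0, 0, 0, 0.0576, 0.45], [0, 0, 0, 0, 0, 0.0576, 0.45]]
  ]
}}

```text
t: 3.85
eef_pos: [495.4, -263.6, 290.0]
tcp_rot: [3.141, -0.0, 1.968]
ft_force: [0.6, -0.4, 0.7]
opening: 0.454
grip_force: 0.0
```

Request:
{"api": "drive_tool", "payload": {
  "rows": [
    [[0, 0, 0, 0, 0, 0.0576, 0.45], [0, 0, 0, 0, 0, 0.0576, 0.45], [0, 0, 0, 0, 0, 0.0576, 0.45], [0, 0, 0, 0, 0, 0.0576, 0.45], [0, 0, 0, 0, 0, 0, 0.45]]
  ]
}}

```text
t: 4.47
eef_pos: [495.4, -263.6, 290.1]
tcp_rot: [3.142, -0.0, 1.251]
ft_force: [0.2, 0.1, 0.7]
opening: 0.449
grip_force: 0.0
```

Request:
{"api": "drive_tool", "payload": {
  "rows": [
    [[0, 0, 0.15, 0, 0, 0, 0.45], [0, 0, 0.15, 0, 0, 0, 0.45], [0, 0, 0.15, 0, 0, 0, 0.45], [0, 0, 0.09, 0, 0, 0, 0.45], [0, 0, 0, 0, 0, 0, 0.45]]
  ]
}}

```text
t: 5.1
eef_pos: [494.9, -263.3, 153.8]
tcp_rot: [-3.139, -0.001, 1.254]
ft_force: [0.4, 0.6, 0.3]
opening: 0.447
grip_force: 0.0
```

```bash
python3 - <<'E'
from h import *
s=env.read_camera("side")
print([(d["score"],w(d["at"],s)) for d in env.place_of("dial_grip",s)])
t=env.read_camera("top")
print([(d["score"],w(d["at"],t)) for d in env.place_of("dial_grip",t)])
print(st()[0])
u,v=proj([495,-263,120],s).astype(int);a=s["color"][v-60:v+60,u-65:u+65]
cv2.imwrite("pics/g1.png",cv2.resize(a,None,fx=5,fy=5,interpolation=cv2.INTER_CUBIC))
E
```

```text
[(0.68, array([ 496.07214767, -263.70130422,  116.81025932]))]
[]
[ 495.88093057 -263.90088843  156.20916655]
```

View pics/g1.png

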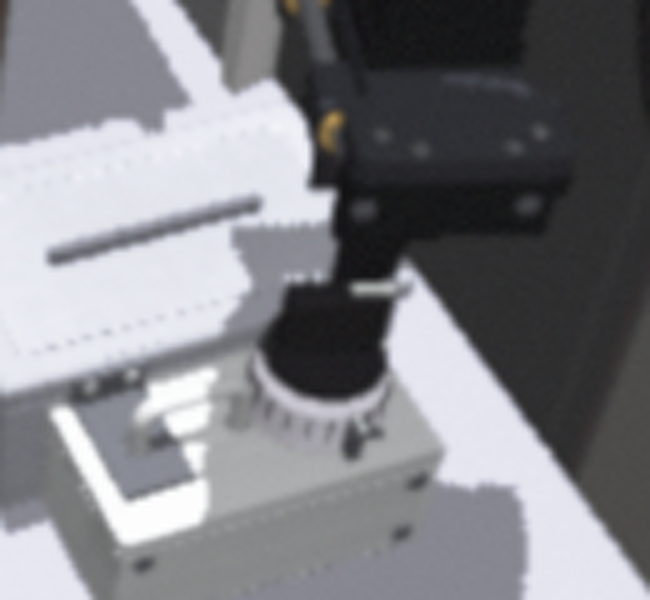

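```bash
python3 - <<'E'
from h import *
s=env.read_camera("side");p,R,_=st()
u,v=proj([495,-263,120],s).astype(int)
f=lambda P:((proj(P,s)-[u-65,v-60])*5).round()
M=R.as_matrix();print(p)
for y in (-21,21,-40,40):
    for z in (19,-59): print(y,z,f(p+M@[0,y,z]))
E
```

```text
[ 495.81190201 -263.8528968   156.14471986]
-21 19 [348. 312.]
-21 -59 [385. 157.]
21 19 [328. 231.]
21 -59 [363.  75.]
-40 19 [357. 350.]
-40 -59 [396. 196.]
40 19 [320. 196.]
40 -59 [353.  40.]
```

The gripper sits above the dial, with the near finger at about (350,320), the bar at about (345,310) and the pointer tip at (405,290). Positions agree with the estimate, so I'll descend and grip.

Request:
{"api": "drive_tool", "payload": {
  "rows": [
    [[0, 0, 0.05, 0, 0, 0, 0.45], [0, 0, 0.05, 0, 0, 0, 0.45], [0, 0, 0.036, 0, 0, 0, 0.45], [0, 0, 0, 0, 0, 0, 0.45]]
  ]
}}

```text
t: 5.85
eef_pos: [495.1, -263.4, 120.0]
tcp_rot: [-3.14, -0.001, 1.25]
ft_force: [0.6, 0.3, 0.5]
opening: 0.451
grip_force: 0.0
```

Request:
{"api": "drive_tool", "payload": {
  "rows": [
    [[0, 0, 0, 0, 0, 0, 0.25], [0, 0, 0, 0, 0, 0, 0.2], [0, 0, 0, 0, 0, 0, 0.17], [0, 0, 0, 0, 0, 0, 0.15], [0, 0, 0, 0, 0, 0, 0.15]]
  ]
}}

```text
t: 6.48
eef_pos: [495.4, -263.6, 121.1]
tcp_rot: [3.141, -0.0, 1.25]
ft_force: [-0.6, 0.1, 0.3]
opening: 0.153
grip_force: 0.0
```

Request:
{"api": "drive_tool", "payload": {
  "rows": [
    [[0, 0, 0, 0, 0, 0, 0.13], [0, 0, 0, 0, 0, 0, 0.1], [0, 0, 0, 0, 0, 0, 0.0], [0, 0, 0, 0, 0, 0, 0.0], [0, 0, 0, 0, 0, 0, 0.0]]
  ]
}}

```text
t: 7.1
eef_pos: [495.5, -263.7, 121.0]
tcp_rot: [3.141, -0.0, 1.25]
ft_force: [1.8, -0.6, -0.0]
opening: 0.108
grip_force: 30.0
```

```bash
python3 -c "
from h import *
s=env.state();print(s['ft_force'],s['moment'],s['tcp_rot'],s['eef_pos'],s['opening'],s['grip_force'])"
```

```text
[ 1.79011554 -0.64306369 -0.04773896] [-0.15608306 -0.30819518 -0.01999443] [ 3.14125741e+00 -4.00475287e-05  1.25014373e+00] [ 495.54005519 -263.67098247  121.04288025] 0.10836253854293823 29.972231090068817
```

Request:
{"api": "drive_tool", "payload": {
  "rows": [
    [[0, 0, 0.008, 0, 0, 0, 0.0], [0, 0, 0.008, 0, 0, 0, 0.0], [0, 0, 0.006, 0, 0, 0, 0.0], [0, 0, 0, 0, 0, 0, 0.0]]
  ]
}}

```text
t: 7.6
eef_pos: [495.7, -263.7, 116.0]
tcp_rot: [3.141, 0.0, 1.25]
ft_force: [0.4, 1.1, 7.8]
opening: 0.111
grip_force: 30.0
```

Request:
{"api": "drive_tool", "payload": {
  "rows": [
    [[0, 0, 0.003, 0, 0, 0, 0.0], [0, 0, 0.003, 0, 0, 0, 0.0], [0, 0, 0, 0, 0, 0, 0.0]]
  ]
}}

```text
t: 7.98
eef_pos: [495.7, -263.8, 114.8]
tcp_rot: [3.14, 0.0, 1.25]
ft_force: [0.0, 1.8, 9.4]
opening: 0.111
grip_force: 30.0
```

Request:
{"api": "drive_tool", "payload": {
  "rows": [
    [[0, 0, 0, 0, 0, 0.0133, 0.0], [0, 0, 0, 0, 0, 0.0267, 0.0], [0, 0, 0, 0, 0, 0, 0.0]]
  ]
}}

```text
t: 8.35
eef_pos: [495.8, -263.8, 114.8]
tcp_rot: [3.14, 0.0, 1.123]
ft_force: [1.1, 0.1, 9.8]
opening: 0.11
grip_force: 30.0
```

```bash
python3 -c "
from h import *
s=env.state();print(s['ft_force'],s['moment'],s['tcp_rot'],s['eef_pos'],s['opening'],s['grip_force'])"
```

```text
[1.06492019 0.13821791 9.80054318] [ 0.01304788 -0.07183479 -0.02383382] [3.13994927e+00 9.63649188e-05 1.12324288e+00] [ 495.827359   -263.83819725  114.82366816] 0.10977335987394463 29.972582459449768
```

Request:
{"api": "drive_tool", "payload": {
  "rows": [
    [[0, 0, 0, 0, 0, 0.03, 0.0], [0, 0, 0, 0, 0, 0.03, 0.0], [0, 0, 0, 0, 0, 0.03, 0.0], [0, 0, 0, 0, 0, 0.03, 0.0], [0, 0, 0, 0, 0, 0.03, 0.0]]
  ]
}}

```text
t: 8.98
eef_pos: [496.2, -264.2, 114.9]
tcp_rot: [3.139, -0.001, 0.65]
ft_force: [2.5, -0.9, 7.9]
opening: 0.112
grip_force: 30.0
```

Request:
{"api": "drive_tool", "payload": {
  "rows": [
    [[0, 0, 0, 0, 0, 0.03, 0.0], [0, 0, 0, 0, 0, 0.03, 0.0], [0, 0, 0, 0, 0, 0.03, 0.0], [0, 0, 0, 0, 0, 0.03, 0.0], [0, 0, 0, 0, 0, 0.03, 0.0]]
  ]
}}

```text
t: 9.6
eef_pos: [496.5, -264.6, 115.0]
tcp_rot: [3.139, -0.003, 0.179]
ft_force: [2.5, -2.5, 7.3]
opening: 0.109
grip_force: 30.0
```

Request:
{"api": "drive_tool", "payload": {
  "rows": [
    [[0, 0, 0, 0, 0, 0.03, 0.0], [0, 0, 0, 0, 0, 0.029, 0.0], [0, 0, 0, 0, 0, 0, 0.0], [0, 0, 0, 0, 0, 0, 0.0]]
  ]
}}

```text
t: 10.1
eef_pos: [496.5, -264.8, 115.1]
tcp_rot: [3.139, -0.003, -0.003]
ft_force: [2.6, -4.8, 8.1]
opening: 0.109
grip_force: 30.0
```

```bash
python3 - <<'E'
from h import *
s=env.state();print(s['ft_force'],s['moment'],s['tcp_rot'],s['eef_pos'],s['opening'],s['grip_force'])
E
```

```text
[ 2.56120937 -4.78853159  8.0767373 ] [-0.82002909 -0.29027813 -0.01470455] [ 3.1389567  -0.00318538 -0.00336653] [ 496.5049165  -264.7860099   115.08072391] 0.10892625101669043 29.96955782175064
```

Request:
{"api": "drive_tool", "payload": {
  "rows": [
    [[0, 0, -0.008, 0, 0, 0, 0.0], [0, 0, -0.008, 0, 0, 0, 0.0], [0, 0, -0.006, 0, 0, 0, 0.0], [0, 0, 0, 0, 0, 0, 0.0]]
  ]
}}

```text
t: 10.6
eef_pos: [496.4, -264.8, 120.4]
tcp_rot: [3.139, -0.003, -0.003]
ft_force: [2.4, -4.4, 5.0]
opening: 0.109
grip_force: 30.0
```

Request:
{"api": "drive_tool", "payload": {
  "rows": [
    [[0, 0, 0, 0, 0, 0, 0.2], [0, 0, 0, 0, 0, 0, 0.35], [0, 0, 0, 0, 0, 0, 0.45], [0, 0, 0, 0, 0, 0, 0.45]]
  ]
}}

```text
t: 11.1
eef_pos: [495.3, -263.4, 119.3]
tcp_rot: [-3.141, 0.0, -0.003]
ft_force: [0.4, -0.2, -0.8]
opening: 0.427
grip_force: 0.0
```

Request:
{"api": "drive_tool", "payload": {
  "rows": [
    [[0, 0, -0.1, 0, 0, 0, 0.45], [0, 0, -0.2, 0, 0, 0, 0.45], [0, 0.2, -0.2, 0, 0, 0, 0.35], [0, -0.25, 0, 0, 0, 0, 0.35], [0, -0.25, 0, 0, 0, 0, 0.35]]
  ]
}}

```text
t: 11.72
eef_pos: [495.2, -182.5, 238.8]
tcp_rot: [-3.142, -0.0, -0.007]
ft_force: [0.1, -0.3, 0.1]
opening: 0.351
grip_force: 0.0
```

```bash
python3 - <<'E'
from h import *
print(st()[0])
o=[]
for n,c in (("top",[495,-235,100]),("side",[495,-235,100])):
    s=env.read_camera(n)
    for t in ("dial_grip","open_mark","shackle","crown_mid"): print(n,t,[(round(d["score"],2),w(d["at"],s).round(1)) for d in env.place_of(t,s)])
    u,v=proj(c,s).astype(int);a=s["color"][v-50:v+50,u-40:u+40];print(u-40,v-50)
    o.append(cv2.resize(a,None,fx=5,fy=5,interpolation=cv2.INTER_CUBIC))
cv2.imwrite("pics/d1.png",np.hstack(o))
E
```

```text
[ 495.2076947  -182.48590939  238.82103454]
top dial_grip []
top open_mark []
top shackle [(0.5, array([612.1, -64.5,   1.4]))]
top crown_mid [(0.72, array([615.9, -64. ,  72. ]))]
303 165
side dial_grip [(0.55, array([ 495.6, -264.4,  116. ]))]
side open_mark [(0.89, array([ 460.6, -261.7,   82.7]))]
side shackle [(0.59, array([ 6.113e+02, -6.350e+01, -6.000e-01])), (0.57, array([502.2, -71.5,  -8.4])), (0.43, array([ 498.2, -208.3,   38.2]))]
side crown_mid [(0.74, array([501.7, -70.1,  68.9])), (0.69, array([ 496.1, -204.5,   86. ])), (0.44, array([612.2, -65.4,  68.4]))]
318 130
```

View pics/d1.png

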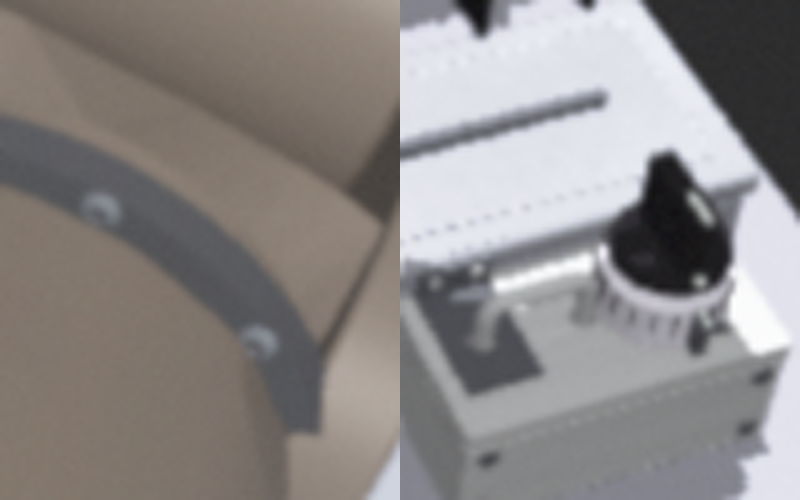

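The dial's pointer line, around (700,210) to (700,280), now faces the arrow mark at (700,340), and the dial is up. Next is the shackle.

Request:
{"api": "drive_tool", "payload": {
  "rows": [
    [[0, 0, 0, 0, 0, -0.0557, 0.22], [0, 0, 0, 0, 0, -0.0557, 0.22], [0, 0, 0, 0, 0, -0.0557, 0.22], [0, 0, 0, 0, 0, -0.0557, 0.22], [0, 0, 0, 0, 0, -0.0557, 0.22]]
  ]
}}

```text
t: 12.85
eef_pos: [495.6, -183.4, 238.5]
tcp_rot: [-3.141, -0.0, 0.876]
ft_force: [0.2, -0.8, -0.0]
opening: 0.224
grip_force: 0.0
```

Request:
{"api": "drive_tool", "payload": {
  "rows": [
    [[0, 0, 0, 0, 0, -0.0557, 0.22], [0, 0, 0, 0, 0, -0.0557, 0.22], [0, 0, 0, 0, 0, -0.0557, 0.22], [0, 0, 0, 0, 0, -0.0557, 0.22], [-0.106, 0.0044, 0, 0, 0, 0, 0.22]]
  ]
}}

```text
t: 13.48
eef_pos: [496.8, -209.3, 238.7]
tcp_rot: [-3.142, -0.0, 1.575]
ft_force: [0.4, 0.9, 0.3]
opening: 0.222
grip_force: 0.0
```

Request:
{"api": "drive_tool", "payload": {
  "rows": [
    [[0, 0, 0.15, 0, 0, 0, 0.22], [0, 0, 0.15, 0, 0, 0, 0.22], [0, 0, 0.135, 0, 0, 0, 0.22], [0, 0, 0, 0, 0, 0, 0.22], [0, 0, 0, 0, 0, 0, 0.22]]
  ]
}}

```text
t: 14.1
eef_pos: [497.3, -209.9, 131.0]
tcp_rot: [3.141, 0.0, 1.571]
ft_force: [-0.3, -0.1, 0.8]
opening: 0.218
grip_force: 0.0
```

```bash
python3 - <<'E'
from h import *
p,R,s=st();print(p,s["tcp_rot"])
s=env.read_camera("side")
u,v=proj([495,-225,100],s).astype(int);a=s["color"][v-50:v+50,u-60:u+60]
f=lambda P:((proj(P,s)-[u-60,v-50])*6).round()
M=R.as_matrix()
for y in (-10,10): print(y,f(p+M@[0,y,19]))
print("crown",f([496.3,-209,90]))
cv2.imwrite("pics/s1.png",cv2.resize(a,None,fx=6,fy=6,interpolation=cv2.INTER_CUBIC))
E
```

```text
[ 497.29916277 -209.87390532  130.99995718] [3.14053773e+00 4.88324108e-04 1.57109981e+00]
-10 [337. 305.]
10 [309. 261.]
crown [314. 331.]
```

View pics/s1.png

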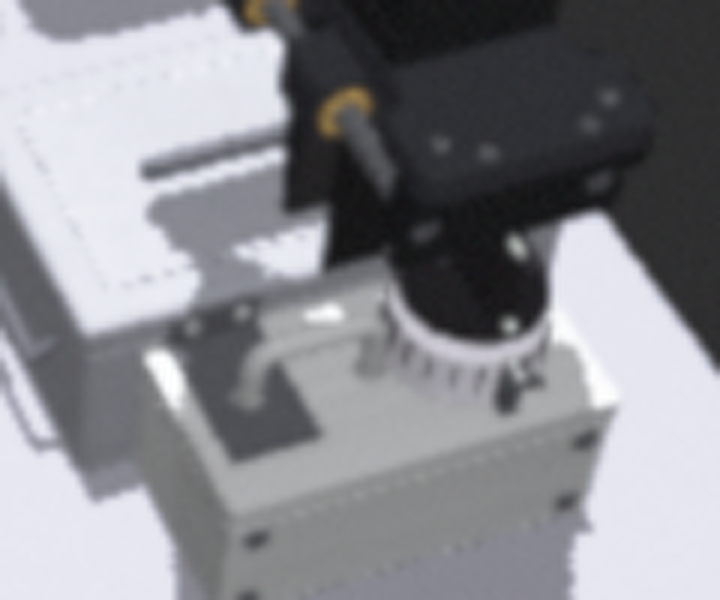

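The picture shows the crown at about (320,335), as predicted, with the gripper above it. The lower end of the visible finger, at about (330–385, 265), looks higher than expected. I'll check that before descending.

```bash
python3 - <<'E'
from h import *
print(env.nose_length)
s=env.read_camera("side");p,R,_=st();print(p)
u,v=proj([495,-225,100],s).astype(int)
for X in (475,487,507,519):
    for a,b in ((325,272),(385,262)):
        o,d=ray(u-60+a/6-.4,v-50+b/6-.4,s);print(X,(o+d*(X-o[0])/d[0]).round())
f=lambda P:((proj(P,s)-[u-60,v-50])*6).round()
M=R.as_matrix()
for y in(-22,-10,10,22):
  for x in (-10,10): print(x,y,f(p+M@[x,y,19]),f(p+M@[x,y,-50]))
E
```

```text
19.0
[ 497.40152282 -209.7673182   131.368044  ]
475 [ 475. -194.  147.]
475 [ 475. -215.  144.]
487 [ 487. -202.  132.]
487 [ 487. -223.  128.]
507 [ 507. -215.  106.]
507 [ 507. -237.  102.]
519 [ 519. -223.   91.]
519 [ 519. -246.   87.]
-10 -22 [383. 322.] [414. 168.]
10 -22 [325. 340.] [353. 185.]
-10 -10 [365. 296.] [395. 140.]
10 -10 [308. 313.] [334. 157.]
-10 10 [337. 252.] [365.  96.]
10 10 [281. 268.] [304. 112.]
-10 22 [321. 226.] [347.  70.]
10 22 [265. 242.] [287.  86.]
```

Request:
{"api": "drive_tool", "payload": {
  "rows": [
    [[0, 0, 0.05, 0, 0, 0, 0.22], [0, 0, 0.05, 0, 0, 0, 0.22], [0, 0, 0.04, 0, 0, 0, 0.22], [0, 0, 0, 0, 0, 0, 0.22]]
  ]
}}

```text
t: 14.7
eef_pos: [496.4, -209.1, 93.9]
tcp_rot: [-3.14, -0.001, 1.572]
ft_force: [-0.2, -0.3, 0.2]
opening: 0.215
grip_force: 0.0
```

Request:
{"api": "drive_tool", "payload": {
  "rows": [
    [[0, 0, 0, 0, 0, 0, 0.14], [0, 0, 0, 0, 0, 0, 0.1], [0, 0, 0, 0, 0, 0, 0.05], [0, 0, 0, 0, 0, 0, 0.0], [0, 0, 0, 0, 0, 0, 0.0]]
  ]
}}

```text
t: 15.32
eef_pos: [496.8, -209.3, 95.0]
tcp_rot: [3.141, -0.0, 1.571]
ft_force: [-0.3, 1.3, 0.2]
opening: 0.003
grip_force: 0.0
```

```bash
python3 - <<'E'
from h import *
s=env.state();print(s['ft_force'],s['moment'],s['tcp_rot'],s['eef_pos'],s['opening'],s['grip_force'])
E
```

```text
[-0.33101062  1.30641456  0.16459928] [-0.07228721  0.04428729 -0.00526014] [ 3.14142876e+00 -4.56854325e-05  1.57149982e+00] [ 496.82065843 -209.28922587   95.0304874 ] 0.0032234810910648374 0.0
```

The jaws closed fully without touching the bar, so something is off. I'll look again.

```bash
python3 - <<'E'
from h import *
s=env.read_camera("side");p,R,_=st()
u,v=proj([490,-215,100],s).astype(int);u0,v0=u-40,v-40
a=s["color"][v0:v0+75,u0:u0+90]
a=cv2.convertScaleAbs(((a/255.)**.5*255).astype(np.uint8))
f=lambda P:((proj(P,s)-[u0,v0])*8).round()
M=R.as_matrix()
for y in (-12,0,12): print(y,f(p+M@[0,y,19]),f(p+M@[0,y,-59]))
print("crown",f([496.3,-209,90]))
cv2.imwrite("pics/s2.png",cv2.resize(a,None,fx=8,fy=8,interpolation=cv2.INTER_CUBIC))
E
```

```text
-12 [299. 409.] [338. 188.]
0 [277. 373.] [315. 152.]
12 [256. 339.] [291. 117.]
crown [283. 338.]
```

View pics/s2.png

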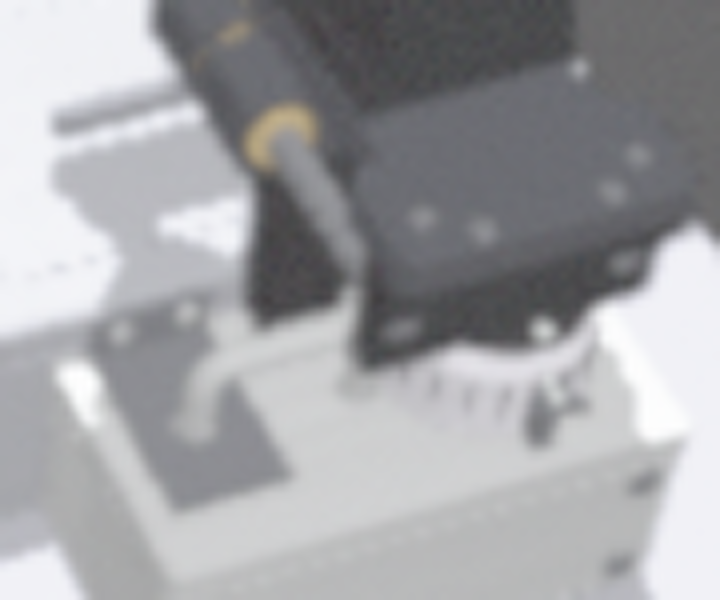

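The black fingers at about (250–350, 310–330) end just above or behind the shackle bar at (283,340). This suggests the tips really end higher than nominal. I'll open, feel downward in small steps watching the force, and close again.

Request:
{"api": "drive_tool", "payload": {
  "rows": [
    [[0, 0, -0.01, 0, 0, 0, 0.25], [0, 0, 0, 0, 0, 0, 0.25], [0, 0, 0, 0, 0, 0, 0.25], [0, 0, 0.02, 0, 0, 0, 0.25], [0, 0, 0, 0, 0, 0, 0.25]]
  ]
}}

```text
t: 16.0
eef_pos: [496.6, -209.2, 92.0]
tcp_rot: [-3.141, -0.0, 1.572]
ft_force: [0.9, 0.1, 0.3]
opening: 0.25
grip_force: 0.0
```

Request:
{"api": "drive_tool", "payload": {
  "rows": [
    [[0, 0, 0.012, 0, 0, 0, 0.25], [0, 0, 0, 0, 0, 0, 0.25]]
  ]
}}

```text
t: 16.25
eef_pos: [496.7, -209.2, 89.2]
tcp_rot: [-3.141, -0.0, 1.571]
ft_force: [0.5, 0.1, -0.5]
opening: 0.248
grip_force: 0.0
```

```bash
python3 - <<'E'
from h import *
s=env.state();print(s['ft_force'],s['moment'],s['tcp_rot'],s['eef_pos'],s['opening'],s['joints'])
c=env.read_camera("side")
for t in ("crown_mid","shackle","dial_grip"): print(t,[(round(d["score"],2),w(d["at"],c).round(1)) for d in env.place_of(t,c)])
# finger: dark-pixel profile along the near finger's axis
p,R,_=st();M=R.as_matrix()
for y in (-18,18):
  for z in range(-40,40,5):
    q=proj(p+M@[0,y,z],c).round().astype(int);print(y,z,c["color"][q[1],q[0]].tolist(),end=' ')
  print()
E
```

```text
[ 0.49588709  0.11940949 -0.49060847] [-0.07099316  0.04755522 -0.03115007] [-3.14129583e+00 -3.24160151e-04  1.57149827e+00] [ 496.71873924 -209.211729     89.21973604] 0.24828350533532348 [-5.21281267e-01  5.25054844e-01  1.88969178e+00  2.00047853e-04
  7.27264956e-01 -5.22132722e-01]
crown_mid [(0.54, array([503.1, -72. ,  67.4])), (0.37, array([ 497.5, -206.3,   87. ]))]
shackle [(0.74, array([499.5, -70.9,  -7.4])), (0.66, array([ 498.2, -208.6,   41.1]))]
dial_grip []
-18 -40 [54, 51, 51] -18 -35 [32, 30, 30] -18 -30 [24, 23, 23] -18 -25 [23, 22, 23] -18 -20 [22, 21, 23] -18 -15 [24, 24, 25] -18 -10 [60, 58, 59] -18 -5 [155, 153, 152] -18 0 [169, 168, 166] -18 5 [172, 171, 170] -18 10 [171, 171, 169] -18 15 [168, 167, 166] -18 20 [171, 169, 168] -18 25 [168, 167, 167] -18 30 [168, 167, 166] -18 35 [164, 163, 161] 
18 -40 [50, 62, 73] 18 -35 [44, 53, 61] 18 -30 [48, 66, 77] 18 -25 [42, 47, 51] 18 -20 [35, 34, 33] 18 -15 [33, 31, 32] 18 -10 [37, 34, 34] 18 -5 [37, 35, 35] 18 0 [77, 74, 72] 18 5 [123, 118, 117] 18 10 [165, 165, 163] 18 15 [168, 167, 165] 18 20 [162, 163, 160] 18 25 [174, 173, 171] 18 30 [151, 151, 149] 18 35 [146, 144, 143]
```

The colour profile confirms that both fingertips end around TCP −4 mm instead of +19 mm. I'll correct the height accordingly, stepping down while watching the force.

Request:
{"api": "drive_tool", "payload": {
  "rows": [
    [[0, 0, 0.016, 0, 0, 0, 0.25], [0, 0, 0.016, 0, 0, 0, 0.25], [0, 0, 0, 0, 0, 0, 0.25]]
  ]
}}

```text
t: 16.82
eef_pos: [496.6, -209.2, 81.0]
tcp_rot: [-3.141, -0.001, 1.572]
ft_force: [-0.1, -0.4, -1.6]
opening: 0.252
grip_force: 0.0
```

Request:
{"api": "drive_tool", "payload": {
  "rows": [
    [[0, 0, 0.016, 0, 0, 0, 0.25], [0, 0, 0, 0, 0, 0, 0.25]]
  ]
}}

```text
t: 17.08
eef_pos: [496.7, -209.2, 77.2]
tcp_rot: [-3.141, -0.0, 1.572]
ft_force: [-0.1, -0.1, -0.1]
opening: 0.253
grip_force: 0.0
```

```bash
cat >prof.py <<'E'
from h import *
s=env.state();print(s['ft_force'],s['moment'],s['eef_pos'],s['opening'],s['grip_force'])
c=env.read_camera("side")
p,R,_=st();M=R.as_matrix()
h=s["opening"]*47.5+6
for x in (-5,5):
 for y in (-h,h):
  print(x,round(y),[int(c["color"][tuple(proj(p+M@[x,y,z],c).round().astype(int)[::-1])].mean()) for z in range(-30,31,4)])
E
python3 prof.py
```

```text
[-0.05396985 -0.06233002 -0.13591687] [-0.05137814  0.05829682 -0.01465645] [ 496.68155077 -209.23941341   77.16056796] 0.2530123782441788 0.0
-5 -18 [39, 27, 22, 21, 24, 46, 124, 163, 165, 166, 168, 166, 168, 168, 169, 169]
-5 18 [87, 96, 64, 41, 32, 31, 34, 39, 128, 146, 164, 168, 154, 148, 155, 146]
5 -18 [23, 22, 22, 24, 26, 79, 164, 167, 166, 160, 150, 131, 96, 157, 167, 170]
5 18 [33, 33, 33, 30, 32, 31, 33, 69, 107, 147, 167, 171, 156, 119, 103, 96]
```

Request:
{"api": "drive_tool", "payload": {
  "rows": [
    [[0, 0, 0.014, 0, 0, 0, 0.25], [0, 0, 0, 0, 0, 0, 0.15], [0, 0, 0, 0, 0, 0, 0.12], [0, 0, 0, 0, 0, 0, 0.1]]
  ]
}}

```text
t: 17.62
eef_pos: [496.8, -209.3, 74.0]
tcp_rot: [3.141, -0.0, 1.572]
ft_force: [0.3, 0.1, 0.3]
opening: 0.105
grip_force: 0.0
```

Request:
{"api": "drive_tool", "payload": {
  "rows": [
    [[0, 0, 0, 0, 0, 0, 0.05], [0, 0, 0, 0, 0, 0, 0.0], [0, 0, 0, 0, 0, 0, 0.0], [0, 0, 0, 0, 0, 0, 0.0]]
  ]
}}

```text
t: 18.12
eef_pos: [496.8, -209.3, 74.0]
tcp_rot: [3.141, -0.0, 1.572]
ft_force: [-1.3, -0.6, 1.7]
opening: 0.08
grip_force: 30.0
```

```bash
python3 prof.py
```

```text
[-1.3012901  -0.62148863  1.66106172] [-0.09538606  0.13674475  0.02455874] [ 496.83429822 -209.30317345   74.00517271] 0.08030894029339414 29.996295869350433
-5 -10 [65, 57, 25, 22, 47, 100, 145, 169, 170, 169, 167, 167, 167, 167, 154, 162]
-5 10 [57, 48, 24, 22, 21, 23, 22, 23, 23, 22, 22, 57, 113, 147, 156, 129]
5 -10 [23, 19, 21, 20, 29, 75, 162, 169, 166, 145, 125, 100, 80, 80, 101, 147]
5 10 [28, 30, 30, 30, 33, 69, 119, 164, 151, 135, 106, 83, 79, 79, 79, 80]
```

The bar is gripped, at an opening of 7.6 mm. Now I'll lift gently.

Request:
{"api": "drive_tool", "payload": {
  "rows": [
    [[0, 0, -0.006, 0, 0, 0, 0.0], [0, 0, -0.01, 0, 0, 0, 0.0], [0, 0, -0.012, 0, 0, 0, 0.0], [0, 0, 0, 0, 0, 0, 0.0]]
  ]
}}

```text
t: 18.68
eef_pos: [496.9, -209.3, 81.2]
tcp_rot: [3.141, 0.0, 1.571]
ft_force: [-0.5, 0.8, -2.1]
opening: 0.082
grip_force: 30.0
```

Request:
{"api": "drive_tool", "payload": {
  "rows": [
    [[0, 0, -0.02, 0, 0, 0, 0.0], [0, 0, -0.02, 0, 0, 0, 0.0], [0, 0, -0.02, 0, 0, 0, 0.0], [0, 0, -0.02, 0, 0, 0, 0.0], [0, 0, -0.02, 0, 0, 0, 0.0]]
  ]
}}

```text
t: 19.3
eef_pos: [496.8, -209.3, 106.3]
tcp_rot: [3.141, -0.0, 1.572]
ft_force: [0.3, 0.2, -2.8]
opening: 0.077
grip_force: 30.0
```

```bash
python3 - <<'E'
from h import *
s=env.state();print(s['ft_force'],s['eef_pos'],s['opening'],s['grip_force'])
c=env.read_camera("side")
for t in ("crown_mid","shackle"): print(t,[(round(d["score"],2),w(d["at"],c).round(1)) for d in env.place_of(t,c)])
E
```

```text
[ 0.25694658  0.24925852 -2.82849088] [ 496.80282704 -209.32050969  106.33958662] 0.07654580708966227 29.990141987800598
crown_mid [(0.53, array([ 497.8, -205. ,  118.8])), (0.48, array([502.8, -69.6,  69.2])), (0.31, array([ 387.2, -101.9,    0.7]))]
shackle [(0.56, array([502.9, -72.7,  -3.6])), (0.52, array([ 497.3, -208.5,   68.8]))]
```

The shackle is coming out, with its feet at about 69 mm. I'll continue up to a feet height of about 166 mm.

Request:
{"api": "drive_tool", "payload": {
  "rows": [
    [[0, 0, -0.048, 0, 0, 0, 0.0], [0, 0, -0.048, 0, 0, 0, 0.0], [0, 0, -0.048, 0, 0, 0, 0.0], [0, 0, -0.048, 0, 0, 0, 0.0], [0, 0, -0.048, 0, 0, 0, 0.0]]
  ]
}}

```text
t: 20.08
eef_pos: [496.8, -209.3, 166.9]
tcp_rot: [3.141, 0.0, 1.572]
ft_force: [-0.9, -0.6, -2.2]
opening: 0.081
grip_force: 30.0
```

Request:
{"api": "drive_tool", "payload": {
  "rows": [
    [[0, 0, -0.048, 0, 0, 0, 0.0], [0, 0, -0.048, 0, 0, 0, 0.0], [0, 0, -0.048, 0, 0, 0, 0.0], [0, 0, 0, 0, 0, 0, 0.0], [0, 0, 0, 0, 0, 0, 0.0]]
  ]
}}

```text
t: 20.7
eef_pos: [496.6, -209.2, 201.7]
tcp_rot: [-3.141, -0.0, 1.571]
ft_force: [0.4, -0.1, -2.0]
opening: 0.081
grip_force: 30.0
```

```bash
python3 - <<'E'
from h import *
s=env.state();print(s['ft_force'],s['eef_pos'],s['opening'],s['grip_force'])
for n in("side","top"):
    c=env.read_camera(n)
    for t in ("crown_mid","shackle","dial_grip","timer","bottle_100","petri_dish"): print(t,[(round(d["score"],2),w(d["at"],c).round(1)) for d in env.place_of(t,c)])
    if n=="side":
        u,v=proj([495,-225,150],c).astype(int);a=c["color"][v-60:v+60,u-60:u+60]
        cv2.imwrite("pics/end.png",cv2.resize(a,None,fx=5,fy=5,interpolation=cv2.INTER_CUBIC))
E
```

```text
[ 0.37652953 -0.06021544 -2.04161826] [ 496.63212224 -209.20234342  201.68164093] 0.08073488715218217 29.9900284409523
crown_mid [(0.72, array([500. , -70.6,  66.1])), (0.51, array([ 388.4, -103.6,   -4.7]))]
shackle [(0.83, array([500.9, -68.6,  -4.1])), (0.76, array([ 498.5, -208.8,  169.4]))]
dial_grip [(0.86, array([ 494.4, -261.7,  119. ]))]
timer [(0.74, array([ 370.8, -244.2,   -3.6]))]
bottle_100 []
petri_dish [(0.77, array([388.1, -99. ,  -1.9]))]
crown_mid [(0.59, array([614.2, -62.6,  70.9])), (0.54, array([504.6, -67.9,  73. ]))]
shackle [(0.7, array([506.9, -67.7,   1.2])), (0.51, array([611.2, -66.2,  -1.9]))]
dial_grip []
timer []
bottle_100 [(0.63, array([389.5,  50.9,  -3.3]))]
petri_dish []
```

View pics/end.png

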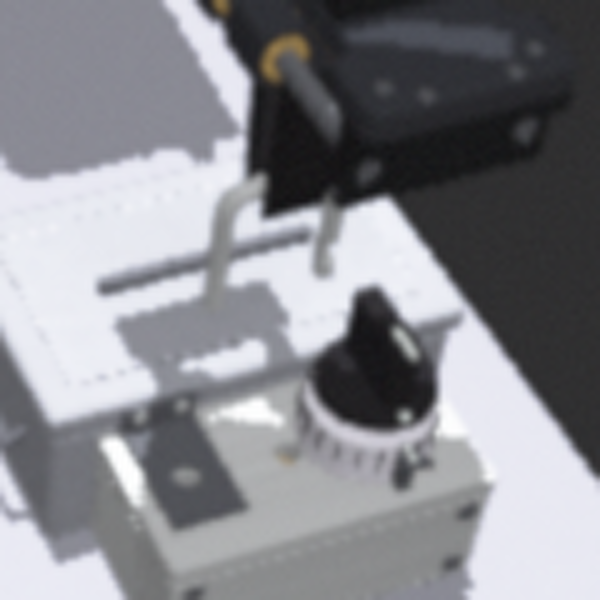

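The shackle hangs upright in the gripper, with its legs at (215,290) and (325,265) and its feet at about z 167. Both holes in the lock are empty, at (185,475) and (288,455). The dial pointer still faces the mark, and the bystanders have not moved.

```bash
python3 -c "
from cell import env
print(env.job_done())"
```

```text
the job is handed in; nothing more can be done
None
```

The box is unlocked and the job handed in: the dial is at its mark and back up, and the gripper holds the shackle upright about 10 cm above the lock, with the bottle, petri dish and timer not moved.

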